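Open the press air valve to its stop and ease it back

TASK

Open the gate valve with the blue handwheel: crank it anticlockwise (seen from above) by its black grip until you feel it come up against its stop, then turn it back clockwise a quarter turn so that it cannot jam, and let go. Leave the valve with the red handwheel as it is.

Things in the scene. Friction and masses are not known exactly. Their poses are not given: they have to be found in the camera images.
- blue_valve_wheel (a joint): Angle of the blue handwheel (rad) about its upright axis; grows anticlockwise seen from above (opening). 0 is the shut stop, 12.0 the hard open stop; it starts between 2.0 and 5.1, so 1.1 to 1.6 turns remain. Stiff (0.12 N m, some 3 N at the grip), stays where it is left, does not rise or sink.
- blue_valve_grip (a point): Middle of the blue wheel's crank grip, a black upright round grip 18 mm thick, 44 mm tall, that stands on the rim and spins freely on its own axis (the hand need not turn with the wheel). The point is on its centre line, 21 mm below its top, 25 mm above the top of the rim and hub, 131 mm above the bench; it goes round a level circle of 45 mm radius.
- blue_valve_hub (a point): Fixed point on the blue wheel's axis, in free air 25 mm above the hub, level with the grip point. The wheel is 102 mm across with four spokes, on a brass valve on a dark 100 x 90 mm foot fixed to the bench. Its axes turn with the valve; z up, y along its pipe ends, which reach 64 mm each way. The two valves stand at least 0.22 m apart, either one at the left.
- red_valve_grip (a point): The same point on the crank grip of the other valve, which is alike in all but its red wheel. It must stay where it is.
There are look-alikes about, which are no part of the job. What is shaped like the part that bears blue_valve_wheel but green is not meant.

How it is judged:
By the outcome, as a careful person would: the job done as asked, in the order asked, and still so for the second after the job is handed in, with the robot touching nothing.
It also fails if it takes over 58 s, if anything falls off the work surface, if the arm or the gripper's body presses on something with over 40 N, if the wrist force passes 120 N, or if a joint passes its speed limit or range.

ROBOT

A 7-joint arm with a two-finger parallel gripper is mounted at the origin on a cart in front of the work surface, level with it; the furniture and walls round the work are solid. World frame = base frame: x ahead of the robot, y to its left, z up, the work surface at z = 0. Lengths are in m, angles in rad, forces in N, time in s.
With the tool pointing down it reaches from about 0.4 to 0.85 m from the base axis. Payload 10.4 kg.
Tool frame: the origin (TCP) lies midway between the tips of the shut fingers; the grasp point (between the pads) lies 19 mm behind it (r.tcp_to_grasp is the z of the grasp point in the tool frame, in m); z points along the fingers, x is the direction in which the jaws open and shut, and the axes are right-handed (so a half turn about z gives the same grasp; the last joint's range is limited). The gripper opens to 87 mm and grips with 3 to 60 N. Pads are 19 mm wide; open, the fingers measure 117 mm over their backs; the gripper's body (75 mm by 190 mm) begins 51 mm behind the grasp point.
Start: joints at [1.151, 0.332, -0.065, 1.46, 0.022, 1.35, -0.088], TCP at [0.242, -0.576, 0.223] pointing down, gripper open.
Joint ranges: [-2.6, 2.6], [-0.5, 2.12], [-1.47, 1.34], [0.16, 2.42], [-1.27, 4.41], [0.06, 2.06], [-2.6, 2.6]. Speed limits (rad/s): [2.22, 2.22, 2.79, 2.79, 3.14, 3.14, 3.14].

INTERFACE

Orientations are given as a unit quaternion [x, y, z, w].
In Python, from bench import r, camera, close_job gives the robot as it stands. The module is installed in compiled form; this text tells all that it offers.
- The arm moves only by the shell command python3 -m crank 'ROWS' [FORCE]. ROWS is JSON, a list of rows, each an object of numbers: "x", "y", "z": the shift along the tool's x, y, z scaled (see below); "ax", "ay", "az": the turn, a rotation vector about the tool's x, y, z scaled (see below); "claw": the closure, from -1 (fully open) to 1 (shut), so that 0 is half open. A call has exactly 5 rows; each row is the pose to reach, as a shift and turn from the pose commanded when the call began, along the tool's axes at that moment; what a row does not reach only later rows make up. The controller multiplies each number of a shift by 1 m and each number of a turn by 2 rad. A row lasts 1/12 s, in which the tool goes at most 41.7 mm and 7.16 degrees, less where a joint would pass 70% of its speed; a pose out of reach is approached as far as the arm can. A call with a number of a shift or a turn outside -1 to 1 is refused whole. A call with a gripper value outside its range is refused whole. The fingers move at their own pace and stop on an object; FORCE is the grip in N (left out, the last holds). Time passes only in rows, so rows that repeat a pose let the fingers close, or fill a call up. It gives the time, the measured TCP pose, the force and the opening at its end, in the units of the state.
- r.read_state(): the state, without advancing time (a new reading comes with each control period).
- camera(name): name is "scene" or "top" or "wrist"; returns a dict with "color" (400x640x3 uint8, blue, green, red), "fx", "fy", "cx", "cy" (pixels), "eye" and "orientation" of the camera in the world. Camera axes: x right, y down, z forward; pixel columns grow to the right and rows downward; lengths in m; the calibration is good to about 2 mm. The wrist camera is an equidistant fisheye: a pixel r from the principal point sees the ray r / f radians off the axis. A picture is of the moment at which its call begins. There is no depth.
- close_job(): hands the job in, once; it reports no verdict.
The state is a dict: "time": time; "joint_positions": joint angles; "joint_vel": joint speeds; "joint_torque": joint torques, N m; "ee_pos": TCP position; "eef_rot": TCP orientation; "ft_force": force on the tool from outside, world axes, zero at the start; "torque": the same for the moment, N m; "width": finger opening in m.
Only numpy, scipy, OpenCV 4.12 (cv2) and the standard library are available. Lean on these libraries where they do the work, as an engineer would, in place of code of your own. Each camera call takes 0.05 s, during which the arm holds its last target. There are 200 camera calls.

## Working session

There is one attempt and no reset: what is moved stays moved. The work goes in short steps, Python scripts to look and compute and a shell command to move; the robot and the scene stay as the last step left them, time stands still between calls to the robot, and variables do not carry over. Pictures are saved under pics/ and viewed, about 8 in all and at most 12, crops included, and the job is handed in when it is done.

```bash
mkdir -p pics; python3 - <<'E'
from bench import r,camera
import cv2,numpy as np
s=r.read_state(); print({k:np.round(v,3).tolist() for k,v in s.items()}, r.tcp_to_grasp)
for n in("scene","top"):
    c=camera(n); cv2.imwrite(f"pics/{n}0.png",c["color"]); print(n,{k:np.round(c[k],4).tolist() for k in c if k!="color"})
E
```

```text
{'time': 0.0, 'joint_positions': [1.151, 0.333, -0.065, 1.461, 0.022, 1.35, -0.088], 'joint_vel': [-0.0, 0.0, 0.001, 0.001, 0.0, 0.001, -0.001], 'joint_torque': [-0.001, -62.326, 0.024, -38.989, -0.061, 0.04, 0.0], 'ee_pos': [0.241, -0.576, 0.222], 'eef_rot': [0.833, -0.554, -0.001, -0.0], 'ft_force': [-0.442, 0.929, -0.608], 'torque': [-0.009, -0.025, -0.019], 'width': 0.087} -0.0187
scene {'fx': 435.6413, 'fy': 435.6413, 'cx': 317.659, 'cy': 201.754, 'eye': [0.1921, -0.4261, 0.8495], 'orientation': [0.8979, -0.2935, 0.1016, -0.3118]}
top {'fx': 434.9273, 'fy': 434.9273, 'cx': 324.6857, 'cy': 201.2787, 'eye': [0.3414, 0.0501, 1.1759], 'orientation': [-0.6738, 0.7316, -0.0762, 0.0696]}
```

View pics/top0.png

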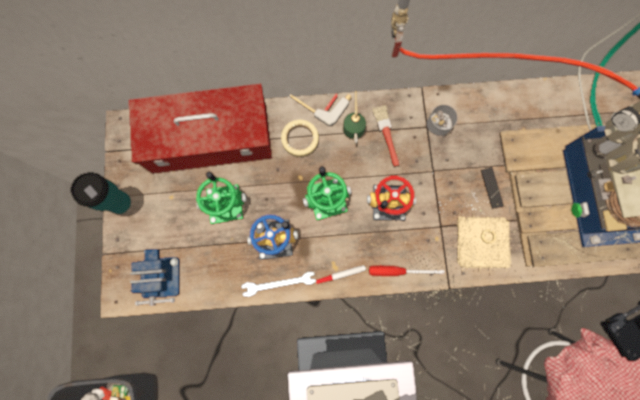

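View pics/scene0.png

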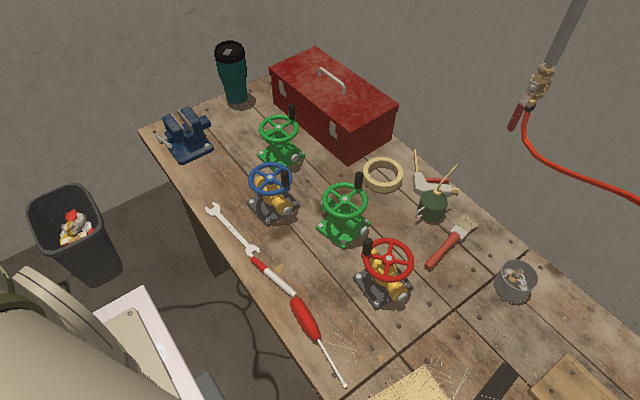

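Top: blue wheel at about (271,236), green decoys at (220,198) and (327,194), red at (393,196). Scene: blue wheel (270,180), its black grip at about (285,180).

```bash
cat > h.py <<'E'
import cv2,numpy as np
from scipy.spatial.transform import Rotation as R
from bench import r,camera
def ray(c,u,v,fish=False):
    x,y=(u-c["cx"])/c["fx"],(v-c["cy"])/c["fy"]
    if fish:
        t=np.hypot(x,y); d=np.array([x*np.sinc(t/np.pi)/1,y*np.sinc(t/np.pi),np.cos(t)])
    else: d=np.array([x,y,1.])
    return np.array(c["eye"]),R.from_quat(c["orientation"]).apply(d)
def plane(c,u,v,z,fish=False):
    e,d=ray(c,u,v,fish); return e+d*(z-e[2])/d[2]
def blue(img):
    h=cv2.cvtColor(img,cv2.COLOR_BGR2HSV); return cv2.inRange(h,(100,110,40),(125,255,255))
E
python3 - <<'E'
from h import *
tiles=[]
for n,box in(("top",(236,200,306,270)),("scene",(235,145,305,215))):
    c=camera(n); m=blue(c["color"]); x0,y0,x1,y1=box
    mm=np.zeros_like(m); mm[y0:y1,x0:x1]=m[y0:y1,x0:x1]
    k,l,st,ce=cv2.connectedComponentsWithStats(mm); i=1+np.argmax(st[1:,4]); 
    P=np.argwhere(l==i)[:,::-1].astype(np.float32); hull=cv2.convexHull(P)
    W=np.array([plane(c,u,v,.10)[:2] for u,v in hull[:,0]],np.float32)
    print(n,st[i],cv2.fitEllipse(hull),"world",cv2.minEnclosingCircle(W))
    tiles.append(cv2.resize(c["color"][y0:y1,x0:x1],(400,400),interpolation=cv2.INTER_CUBIC))
cv2.imwrite("pics/crop1.png",np.hstack(tiles))
E
```

```text
top [251 216  38  39 464] ((269.72265625, 234.6131591796875), (38.57789611816406, 39.03971862792969), 7.769391059875488) world ((0.49298736453056335, 0.17451652884483337), 0.04955803602933884)
scene [248 162  44  34 601] ((270.05657958984375, 178.67007446289062), (33.692630767822266, 43.91852951049805), 87.9345932006836) world ((0.4959990978240967, 0.17002137005329132), 0.05336220934987068)
```

View pics/crop1.png

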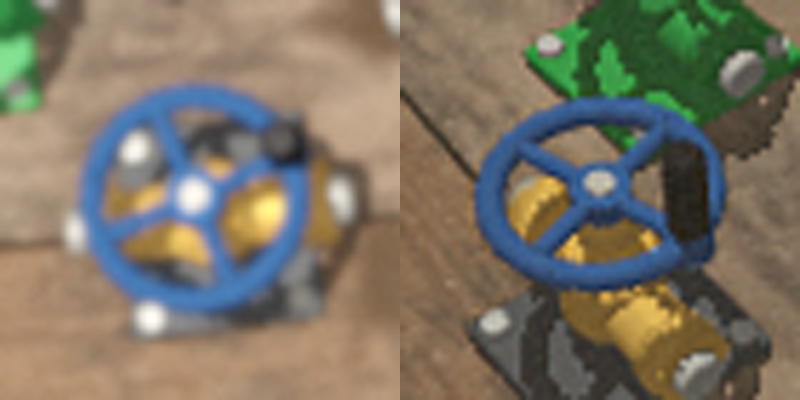

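```bash
python3 - <<'E'
from h import *
for n,u,v,z in(("top",285.9,224.2,.152),("scene",284.9,178.6,.131),("top",270,234.3,.106),("scene",270,177,.108)):
    print(n,plane(camera(n),u-.5,v-.5,z))
E
```

```text
top [0.508802   0.12922792 0.152     ]
scene [0.50685296 0.12844247 0.131     ]
top [0.49433442 0.17359913 0.106     ]
scene [0.49228132 0.17024609 0.108     ]
```

```bash
cat > rem.py <<'E'
import sys
from h import *
s=r.read_state(); t=np.array([float(a) for a in sys.argv[1:4]]); Rt=R.from_quat(s["eef_rot"])
X=Rt.as_matrix(); want=R.from_matrix(np.diag([1.,-1,-1]))
print("t",s["time"],"pos",np.round(s["ee_pos"],4),"rem",np.round(Rt.inv().apply(t-s["ee_pos"]),4),"turn",np.round((Rt.inv()*want).as_rotvec()/2,4),"F",np.round(s["ft_force"],1),"w",np.round(s["width"],4),"j",np.round(s["joint_positions"],2))
E
python3 -m crank '[{"x":-0.547,"y":-0.52,"az":-0.586},{"x":-0.547,"y":-0.52,"az":-0.586},{"x":-0.547,"y":-0.52,"az":-0.586},{"x":-0.547,"y":-0.52,"az":-0.586},{"x":-0.547,"y":-0.52,"az":-0.586}]' 20; python3 rem.py 0.508 0.129 0.222
```

```text
t 0.4 pos [ 0.2415 -0.5764  0.2225] rem [-5.476e-01 -5.184e-01  5.000e-04] turn [ 0.     0.    -0.587] F [0.1 0.2 0.2] w 0.0867 j [ 1.15  0.33 -0.06  1.46  0.02  1.35 -0.09]schema error: expected keys x, y, z, ax, ay, az, claw
```

```bash
python3 -m crank '[{"x":-0.547,"y":-0.52,"z":0,"ax":0,"ay":0,"az":-0.586,"claw":-1},{"x":-0.547,"y":-0.52,"z":0,"ax":0,"ay":0,"az":-0.586,"claw":-1},{"x":-0.547,"y":-0.52,"z":0,"ax":0,"ay":0,"az":-0.586,"claw":-1},{"x":-0.547,"y":-0.52,"z":0,"ax":0,"ay":0,"az":-0.586,"claw":-1},{"x":-0.547,"y":-0.52,"z":0,"ax":0,"ay":0,"az":-0.586,"claw":-1}]' 20; python3 rem.py 0.508 0.129 0.222
```

```text
time: 0.82
ee_pos: [0.3159, -0.3798, 0.2226]
eef_rot: [0.963, -0.268, 0.0, 0.0]
ft_force: [1.7, -0.5, 0.7]
width: 0.0869
t 0.8167 pos [ 0.3159 -0.3798  0.2226] rem [-9.840e-02 -5.349e-01  3.000e-04] turn [ 3.000e-04 -1.000e-04 -2.715e-01] F [ 1.7 -0.5  0.7] w 0.0869 j [ 1.03  0.06 -0.25  1.79  0.02  1.3   0.23]
```

```bash
python3 -m crank '[{"x":-0.098,"y":-0.535,"z":0,"ax":0,"ay":0,"az":-0.2715,"claw":-1},{"x":-0.098,"y":-0.535,"z":0,"ax":0,"ay":0,"az":-0.2715,"claw":-1},{"x":-0.098,"y":-0.535,"z":0,"ax":0,"ay":0,"az":-0.2715,"claw":-1},{"x":-0.098,"y":-0.535,"z":0,"ax":0,"ay":0,"az":-0.2715,"claw":-1},{"x":-0.098,"y":-0.535,"z":0,"ax":0,"ay":0,"az":-0.2715,"claw":-1}]' 20; python3 rem.py 0.508 0.129 0.222
```

```text
time: 1.23
ee_pos: [0.3908, -0.1854, 0.2229]
eef_rot: [1.0, 0.001, 0.0, 0.001]
ft_force: [1.2, -0.3, -0.3]
width: 0.0871
t 1.2333 pos [ 0.3908 -0.1854  0.2229] rem [ 0.1176 -0.3143  0.0006] turn [ 0.0005 -0.0003  0.0006] F [ 1.2 -0.3 -0.3] w 0.0871 j [ 0.84 -0.08 -0.47  1.91 -0.04  1.3   0.38]
```

```bash
python3 -m crank '[{"x":0.1176,"y":-0.314,"z":0,"ax":0,"ay":0,"az":0,"claw":-1},{"x":0.1176,"y":-0.314,"z":0,"ax":0,"ay":0,"az":0,"claw":-1},{"x":0.1176,"y":-0.314,"z":0,"ax":0,"ay":0,"az":0,"claw":-1},{"x":0.1176,"y":-0.314,"z":0,"ax":0,"ay":0,"az":0,"claw":-1},{"x":0.1176,"y":-0.314,"z":0,"ax":0,"ay":0,"az":0,"claw":-1}]' 20; python3 rem.py 0.508 0.129 0.222
```

```text
time: 1.65
ee_pos: [0.4651, 0.0093, 0.223]
eef_rot: [1.0, -0.003, 0.001, 0.0]
ft_force: [1.0, -1.0, -0.1]
width: 0.0869
t 1.65 pos [0.4651 0.0093 0.223 ] rem [ 0.0422 -0.12    0.001 ] turn [ 0.0003 -0.0006 -0.0031] F [ 1.  -1.  -0.1] w 0.0869 j [ 0.62  0.02 -0.73  1.83  0.01  1.3  -0.12]
```

```bash
python3 -m crank '[{"x":0.043,"y":-0.12,"z":0,"ax":0,"ay":0,"az":0,"claw":-1},{"x":0.043,"y":-0.12,"z":0,"ax":0,"ay":0,"az":0,"claw":-1},{"x":0.043,"y":-0.12,"z":0,"ax":0,"ay":0,"az":0,"claw":-1},{"x":0.043,"y":-0.12,"z":0,"ax":0,"ay":0,"az":0,"claw":-1},{"x":0.043,"y":-0.12,"z":0,"ax":0,"ay":0,"az":0,"claw":-1}]' 20; python3 rem.py 0.508 0.129 0.222
python3 - <<'E'
from h import *
c=camera("wrist"); cv2.imwrite("pics/w1.png",c["color"]); print({k:np.round(c[k],4).tolist() for k in c if k!="color"})
e=np.array(c["eye"]);q=R.from_quat(c["orientation"])
for p in((.508,.129,.152),(.4935,.172,.106)):
    d=q.inv().apply(np.array(p)-e); t=np.arctan2(np.hypot(*d[:2]),d[2]); k=t/np.hypot(*d[:2])*c["fx"]; print(p,c["cx"]+k*d[0],c["cy"]+k*d[1])
E
```

```text
time: 2.07
ee_pos: [0.5083, 0.1302, 0.2223]
eef_rot: [1.0, -0.0, -0.0, -0.001]
ft_force: [-0.1, -0.0, -0.3]
width: 0.0872
t 2.0667 pos [0.5083 0.1302 0.2223] rem [-0.0003  0.0012  0.0003] turn [-0.0009  0.0003 -0.0005] F [-0.1 -0.  -0.3] w 0.0872 j [ 0.42  0.2  -0.84  1.69  0.15  1.32 -0.45]
{'fx': 309.7069, 'fy': 309.7069, 'cx': 315.7476, 'cy': 197.0935, 'eye': [0.5075, 0.1975, 0.3852], 'orientation': [0.9921, -0.0008, -0.0005, 0.1257]}
(0.508, 0.129, 0.152) 316.78945491866307 207.50983362085213
(0.4935, 0.172, 0.106) 300.54132512659874 147.29115821605296
```

View pics/w1.png

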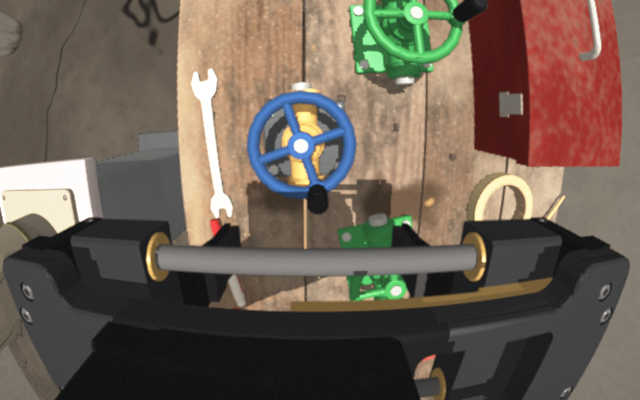

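Hub at (301,146) and grip top at about (317,206) agree with the predictions (300.5,147) and (317,207.5), so I'll descend and grip.

```bash
python3 -m crank '[{"x":0,"y":0.001,"z":0.03,"ax":0,"ay":0,"az":0,"claw":-1},{"x":0,"y":0.001,"z":0.06,"ax":0,"ay":0,"az":0,"claw":-1},{"x":0,"y":0.001,"z":0.085,"ax":0,"ay":0,"az":0,"claw":-1},{"x":0,"y":0.001,"z":0.1,"ax":0,"ay":0,"az":0,"claw":-1},{"x":0,"y":0.001,"z":0.108,"ax":0,"ay":0,"az":0,"claw":-1}]' 25; python3 -m crank '[{"x":0,"y":0,"z":0,"ax":0,"ay":0,"az":0,"claw":1},{"x":0,"y":0,"z":0,"ax":0,"ay":0,"az":0,"claw":1},{"x":0,"y":0,"z":0,"ax":0,"ay":0,"az":0,"claw":1},{"x":0,"y":0,"z":0,"ax":0,"ay":0,"az":0,"claw":1},{"x":0,"y":0,"z":0,"ax":0,"ay":0,"az":0,"claw":1}]' 25;  python3 rem.py 0.508 0.129 0.113
```

```text
time: 2.53
ee_pos: [0.5074, 0.1235, 0.1125]
eef_rot: [1.0, -0.004, -0.001, 0.001]
ft_force: [0.6, -0.7, -0.6]
width: 0.0869
time: 2.95
ee_pos: [0.5091, 0.1261, 0.1155]
eef_rot: [1.0, -0.003, 0.001, 0.0]
ft_force: [-1.1, 0.8, 0.3]
width: 0.0614
t 2.95 pos [0.5091 0.1261 0.1155] rem [-0.0011 -0.0029  0.0025] turn [ 0.     -0.0008 -0.0031] F [-1.1  0.8  0.3] w 0.0614 j [ 0.38  0.3  -0.81  1.82  0.24  1.12 -0.52]
```

```bash
for i in 1 2; do python3 -m crank '[{"x":0,"y":0,"z":0.001,"ax":0,"ay":0,"az":0,"claw":1},{"x":0,"y":0,"z":0.001,"ax":0,"ay":0,"az":0,"claw":1},{"x":0,"y":0,"z":0.001,"ax":0,"ay":0,"az":0,"claw":1},{"x":0,"y":0,"z":0.001,"ax":0,"ay":0,"az":0,"claw":1},{"x":0,"y":0,"z":0.001,"ax":0,"ay":0,"az":0,"claw":1}]' 25; done; python3 rem.py 0.508 0.129 0.113
```

```text
time: 3.37
ee_pos: [0.5085, 0.1261, 0.1135]
eef_rot: [1.0, -0.003, 0.0, 0.0]
ft_force: [0.2, -0.3, -0.5]
width: 0.0284
time: 3.78
ee_pos: [0.5086, 0.126, 0.1125]
eef_rot: [1.0, -0.003, 0.0, 0.0]
ft_force: [3.0, -0.2, -2.4]
width: 0.0172
t 3.7833 pos [0.5086 0.126  0.1125] rem [-0.0006 -0.003  -0.0005] turn [ 0.     -0.0002 -0.003 ] F [ 3.  -0.2 -2.4] w 0.0172 j [ 0.38  0.31 -0.81  1.83  0.25  1.11 -0.52]
```

```bash
cat > arc.py <<'E'
import sys
from h import *
a,st,n=map(float,sys.argv[1:4])
for k in range(int(n)):
    b=np.radians(a+k*5*st); t=b+np.radians(st)*np.arange(1,6)
    print(a+k*5*st,[(round(.045*(np.cos(x)-np.cos(b)),3),round(-.045*(np.sin(x)-np.sin(b)),3)) for x in t])
E
python3 arc.py -70 10 1; python3 arc.py -20 20 4
```

```text
-70.0 [(np.float64(0.007), np.float64(-0.003)), (np.float64(0.014), np.float64(-0.008)), (np.float64(0.019), np.float64(-0.013)), (np.float64(0.024), np.float64(-0.02)), (np.float64(0.027), np.float64(-0.027))]
-20.0 [(np.float64(0.003), np.float64(-0.015)), (np.float64(0.0), np.float64(-0.031)), (np.float64(-0.008), np.float64(-0.044)), (np.float64(-0.02), np.float64(-0.054)), (np.float64(-0.034), np.float64(-0.06))]
80.0 [(np.float64(-0.016), np.float64(-0.0)), (np.float64(-0.03), np.float64(0.005)), (np.float64(-0.042), np.float64(0.015)), (np.float64(-0.05), np.float64(0.029)), (np.float64(-0.053), np.float64(0.044))]
180.0 [(np.float64(0.003), np.float64(0.015)), (np.float64(0.011), np.float64(0.029)), (np.float64(0.022), np.float64(0.039)), (np.float64(0.037), np.float64(0.044)), (np.float64(0.053), np.float64(0.044))]
280.0 [(np.float64(0.015), np.float64(-0.005)), (np.float64(0.027), np.float64(-0.015)), (np.float64(0.034), np.float64(-0.029)), (np.float64(0.037), np.float64(-0.044)), (np.float64(0.034), np.float64(-0.06))]
```

```bash
python3 -m crank '[{"x":0.007,"y":-0.003,"z":0,"ax":0,"ay":0,"az":0,"claw":1},{"x":0.014,"y":-0.008,"z":0,"ax":0,"ay":0,"az":0,"claw":1},{"x":0.019,"y":-0.013,"z":0,"ax":0,"ay":0,"az":0,"claw":1},{"x":0.024,"y":-0.02,"z":0,"ax":0,"ay":0,"az":0,"claw":1},{"x":0.027,"y":-0.027,"z":0,"ax":0,"ay":0,"az":0,"claw":1}]' 25; python3 rem.py 0.536 0.156 0.113;python3 arc.py -20 18 4 | sed 's/np.float64//g'
```

```text
time: 4.2
ee_pos: [0.5368, 0.1533, 0.1125]
eef_rot: [1.0, -0.003, 0.0, 0.0]
ft_force: [0.2, -3.8, 0.0]
width: 0.0173
t 4.2 pos [0.5368 0.1533 0.1125] rem [-0.0008 -0.0027 -0.0005] turn [ 0.0001 -0.0003 -0.0033] F [ 0.2 -3.8  0. ] w 0.0173 j [ 0.3   0.38 -0.8   1.74  0.3   1.14 -0.59]
-20.0 [((0.003), (-0.014)), ((0.001), (-0.028)), ((-0.005), (-0.041)), ((-0.015), (-0.051)), ((-0.027), (-0.058))]
70.0 [((-0.014), (-0.003)), ((-0.028), (-0.001)), ((-0.041), (0.005)), ((-0.051), (0.015)), ((-0.058), (0.027))]
160.0 [((-0.003), (0.014)), ((-0.001), (0.028)), ((0.005), (0.041)), ((0.015), (0.051)), ((0.027), (0.058))]
250.0 [((0.014), (0.003)), ((0.028), (0.001)), ((0.041), (-0.005)), ((0.051), (-0.015)), ((0.058), (-0.027))]
```

Turning works well (about 4 N). Next quarter.

```bash
python3 -m crank '[{"x":0.003,"y":-0.014,"z":0,"ax":0,"ay":0,"az":0,"claw":1},{"x":0.001,"y":-0.028,"z":0,"ax":0,"ay":0,"az":0,"claw":1},{"x":-0.005,"y":-0.041,"z":0,"ax":0,"ay":0,"az":0,"claw":1},{"x":-0.015,"y":-0.051,"z":0,"ax":0,"ay":0,"az":0,"claw":1},{"x":-0.027,"y":-0.058,"z":0,"ax":0,"ay":0,"az":0,"claw":1}]' 25; python3 rem.py 0.509 0.214 0.113
```

```text
time: 4.62
ee_pos: [0.5088, 0.2117, 0.1124]
eef_rot: [1.0, -0.003, 0.0, 0.0]
ft_force: [-1.4, -11.9, 3.7]
width: 0.0174
t 4.6167 pos [0.5088 0.2117 0.1124] rem [ 0.0001 -0.0023 -0.0006] turn [ 0.0004 -0.     -0.0029] F [ -1.4 -11.9   3.7] w 0.0174 j [ 0.21  0.38 -0.82  1.76  0.3   1.14 -0.71]
```

```bash
python3 -m crank '[{"x":-0.014,"y":-0.003,"z":0,"ax":0,"ay":0,"az":0,"claw":1},{"x":-0.028,"y":-0.001,"z":0,"ax":0,"ay":0,"az":0,"claw":1},{"x":-0.041,"y":0.005,"z":0,"ax":0,"ay":0,"az":0,"claw":1},{"x":-0.051,"y":0.015,"z":0,"ax":0,"ay":0,"az":0,"claw":1},{"x":-0.058,"y":0.027,"z":0,"ax":0,"ay":0,"az":0,"claw":1}]' 25; python3 rem.py 0.451 0.187 0.113
```

```text
time: 5.03
ee_pos: [0.4519, 0.1842, 0.1126]
eef_rot: [1.0, -0.003, 0.002, -0.0]
ft_force: [20.7, -3.7, -12.6]
width: 0.0171
t 5.0333 pos [0.4519 0.1842 0.1126] rem [-0.001  -0.0028 -0.0004] turn [-0.0001 -0.0023 -0.0028] F [ 20.7  -3.7 -12.6] w 0.0171 j [ 0.32  0.22 -0.87  1.92  0.19  1.08 -0.64]
```

```bash
python3 -m crank '[{"x":-0.001,"y":0.014,"z":0,"ax":0,"ay":0,"az":0,"claw":1},{"x":0.001,"y":0.028,"z":0,"ax":0,"ay":0,"az":0,"claw":1},{"x":0.006,"y":0.041,"z":0,"ax":0,"ay":0,"az":0,"claw":1},{"x":0.016,"y":0.051,"z":0,"ax":0,"ay":0,"az":0,"claw":1},{"x":0.028,"y":0.058,"z":0,"ax":0,"ay":0,"az":0,"claw":1}]' 25; python3 rem.py 0.479 0.129 0.113
```

```text
time: 5.45
ee_pos: [0.4782, 0.1266, 0.1125]
eef_rot: [1.0, -0.003, -0.0, -0.0]
ft_force: [-0.1, 8.3, -4.1]
width: 0.017
t 5.45 pos [0.4782 0.1266 0.1125] rem [ 0.0008 -0.0024 -0.0005] turn [-0.0001  0.0002 -0.0026] F [-0.1  8.3 -4.1] w 0.017 j [ 0.4   0.24 -0.83  1.9   0.19  1.09 -0.51]
```

```bash
python3 -m crank '[{"x":0.014,"y":0.003,"z":0,"ax":0,"ay":0,"az":0,"claw":1},{"x":0.028,"y":0.001,"z":0,"ax":0,"ay":0,"az":0,"claw":1},{"x":0.041,"y":-0.005,"z":0,"ax":0,"ay":0,"az":0,"claw":1},{"x":0.051,"y":-0.015,"z":0,"ax":0,"ay":0,"az":0,"claw":1},{"x":0.058,"y":-0.027,"z":0,"ax":0,"ay":0,"az":0,"claw":1}]' 25; python3 rem.py 0.537 0.156 0.113
```

```text
time: 5.87
ee_pos: [0.5344, 0.1525, 0.1117]
eef_rot: [1.0, -0.003, -0.004, 0.001]
ft_force: [-42.5, -9.7, 29.4]
width: 0.0176
t 5.8667 pos [0.5344 0.1525 0.1117] rem [ 0.0025 -0.0035 -0.0013] turn [ 0.0014  0.0042 -0.0035] F [-42.5  -9.7  29.4] w 0.0176 j [ 0.3   0.39 -0.79  1.74  0.3   1.15 -0.59]
```

```bash
python3 - <<'E'
from h import *
c=camera("wrist"); cv2.imwrite("pics/w2.png",cv2.resize(c["color"][60:260,200:440],(720,600),interpolation=cv2.INTER_CUBIC)); print(np.round(c["eye"],3),r.read_state()["ft_force"])
e=np.array(c["eye"]);q=R.from_quat(c["orientation"])
for a in (None,-20,-30,-40,-60):
    p=np.array([.494,.172,.106])+(0 if a is None else .045*np.array([np.cos(np.radians(a)),np.sin(np.radians(a)),0]))
    d=q.inv().apply(p-e); t=np.arctan2(np.hypot(*d[:2]),d[2]); k=t/np.hypot(*d[:2])*c["fx"]; print(a,3*(c["cx"]+k*d[0]-200),3*(c["cy"]+k*d[1]-60))
E
```

```text
[0.535 0.221 0.274] [-17.75406112  -8.54475225  11.98914402]
None 141.8224069819504 434.7662390947006
-20 362.5407986329699 510.4701570317507
-30 345.6958496677236 544.3603379666015
-40 323.2912056237081 574.0934114245347
-60 265.29238199225995 618.4619586149324
```

View pics/w2.png

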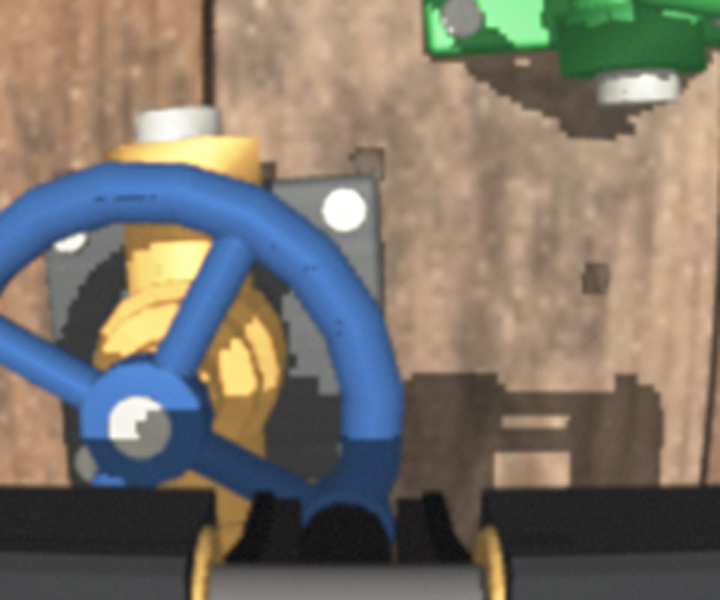

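The picture shows the wheel following (the grip's spoke at about -27°, the hub at (140,428)), slightly behind the commanded -20°. I'll advance gently to see whether this is the stop.

```bash
python3 -m crank '[{"x":0,"y":-0.001,"z":0,"ax":0,"ay":0,"az":0,"claw":1},{"x":0,"y":-0.002,"z":0,"ax":0,"ay":0,"az":0,"claw":1},{"x":0,"y":-0.004,"z":0,"ax":0,"ay":0,"az":0,"claw":1},{"x":0.001,"y":-0.006,"z":0,"ax":0,"ay":0,"az":0,"claw":1},{"x":0.001,"y":-0.008,"z":0,"ax":0,"ay":0,"az":0,"claw":1}]' 40; python3 rem.py 0.538 0.164 0.113
```

```text
time: 6.33
ee_pos: [0.5341, 0.1548, 0.1115]
eef_rot: [1.0, -0.005, -0.006, 0.006]
ft_force: [-27.6, -29.9, 27.0]
width: 0.017
t 6.3333 pos [0.5341 0.1548 0.1115] rem [ 0.0038 -0.0092 -0.0017] turn [ 0.006   0.0055 -0.0047] F [-27.6 -29.9  27. ] w 0.017 j [ 0.29  0.39 -0.79  1.73  0.3   1.16 -0.6 ]
```

Tangential reaction is about 39 N against the wheel's usual 3 N, with hardly any motion, after about 7.1 rad of turning (at least 6.9 were needed): this is the stop, with the grip near -25°. Now back a quarter turn clockwise to about -115°.

```bash
python3 -m crank '[{"x":-0.011,"y":0.02,"z":0,"ax":0,"ay":0,"az":0,"claw":1},{"x":-0.022,"y":0.028,"z":0,"ax":0,"ay":0,"az":0,"claw":1},{"x":-0.035,"y":0.033,"z":0,"ax":0,"ay":0,"az":0,"claw":1},{"x":-0.05,"y":0.034,"z":0,"ax":0,"ay":0,"az":0,"claw":1},{"x":-0.063,"y":0.03,"z":0,"ax":0,"ay":0,"az":0,"claw":1}]' 25; python3 rem.py 0.475 0.132 0.113
python3 - <<'E'
from h import *
c=camera("wrist"); cv2.imwrite("pics/w3.png",cv2.resize(c["color"][60:260,200:440],(720,600),interpolation=cv2.INTER_CUBIC)); print(np.round(c["eye"],3),r.read_state()["ft_force"])
E
```

```text
time: 6.75
ee_pos: [0.4747, 0.1357, 0.112]
eef_rot: [1.0, -0.002, 0.001, -0.003]
ft_force: [14.0, 21.2, -22.6]
width: 0.0177
t 6.75 pos [0.4747 0.1357 0.112 ] rem [ 0.0003  0.0037 -0.001 ] turn [-0.0035 -0.0012 -0.0016] F [ 14.   21.2 -22.6] w 0.0177 j [ 0.4   0.23 -0.84  1.9   0.19  1.08 -0.52]
[0.474 0.202 0.275] [  3.4877763   15.9303302  -13.13152174]
```

View pics/w3.png

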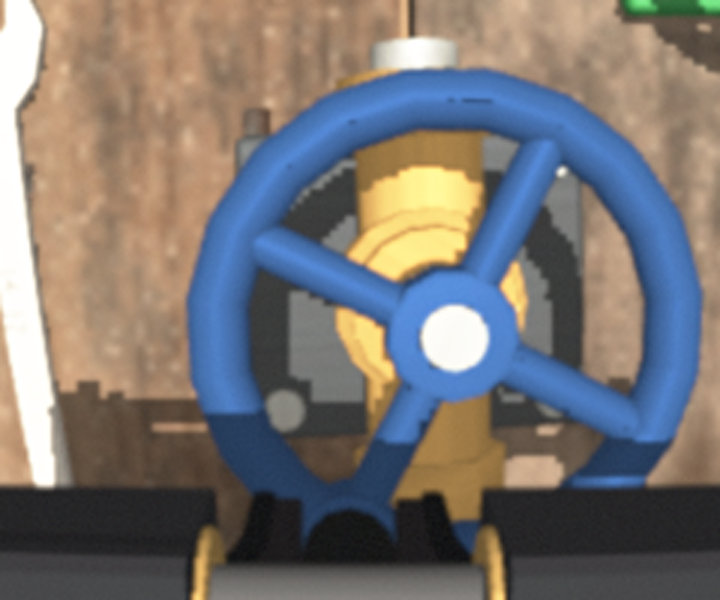

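The spoke with the grip points at about -120° in the image and the other spokes lie as they did at the stop, 62.6° then and 63.7° now: a quarter turn within about 2°. Releasing.

```bash
for i in 1 2; do python3 -m crank '[{"x":0,"y":0,"z":0,"ax":0,"ay":0,"az":0,"claw":-1},{"x":0,"y":0,"z":0,"ax":0,"ay":0,"az":0,"claw":-1},{"x":0,"y":0,"z":0,"ax":0,"ay":0,"az":0,"claw":-1},{"x":0,"y":0,"z":0,"ax":0,"ay":0,"az":0,"claw":-1},{"x":0,"y":0,"z":0,"ax":0,"ay":0,"az":0,"claw":-1}]'; done; python3 -m crank '[{"x":0,"y":0,"z":-0.02,"ax":0,"ay":0,"az":0,"claw":-1},{"x":0,"y":0,"z":-0.05,"ax":0,"ay":0,"az":0,"claw":-1},{"x":0,"y":0,"z":-0.08,"ax":0,"ay":0,"az":0,"claw":-1},{"x":0,"y":0,"z":-0.11,"ax":0,"ay":0,"az":0,"claw":-1},{"x":0,"y":0,"z":-0.13,"ax":0,"ay":0,"az":0,"claw":-1}]'; python3 - <<'E'
from h import *
c=camera("wrist"); cv2.imwrite("pics/w4.png",c["color"]); s=camera("scene"); cv2.imwrite("pics/s4.png",np.vstack([cv2.resize(s["color"][140:300,230:430],(500,400)),])); print(r.read_state()["ft_force"])
e=np.array(c["eye"]);q=R.from_quat(c["orientation"])
for a in (None,-105,-115,-125):
    p=np.array([.494,.172,.106 if a is None else .152])+(0 if a is None else .045*np.array([np.cos(np.radians(a)),np.sin(np.radians(a)),0]))
    d=q.inv().apply(p-e); t=np.arctan2(np.hypot(*d[:2]),d[2]); k=t/np.hypot(*d[:2])*c["fx"]; print(a,c["cx"]+k*d[0],c["cy"]+k*d[1])
E
```

```text
time: 7.22
ee_pos: [0.475, 0.1311, 0.1126]
eef_rot: [1.0, -0.003, 0.0, -0.0]
ft_force: [-0.8, -0.7, -0.1]
width: 0.0428
time: 7.63
ee_pos: [0.4745, 0.1313, 0.1126]
eef_rot: [1.0, -0.003, 0.0, 0.0]
ft_force: [0.6, -1.0, 1.3]
width: 0.0759
time: 8.05
ee_pos: [0.475, 0.1317, 0.2454]
eef_rot: [1.0, -0.003, 0.001, -0.0]
ft_force: [0.7, 0.5, 0.1]
width: 0.0866
[ 0.82789473 -0.11425025  0.1270681 ]
None 335.6922555949543 146.33431444247614
-105 325.32773050736154 201.9068517882027
-115 316.7217087854769 198.9450834637614
-125 308.72847158750767 194.55365110049763
```

View pics/w4.png

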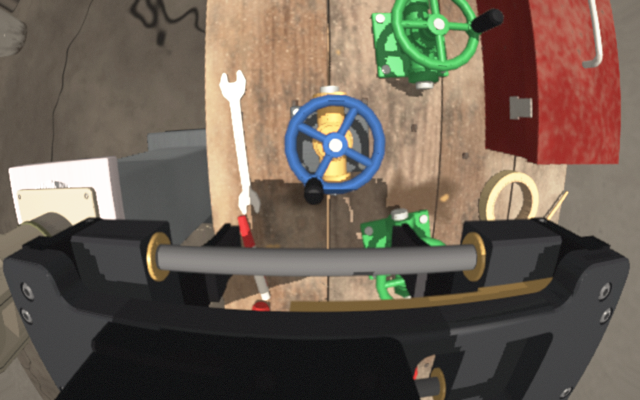

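View pics/s4.png

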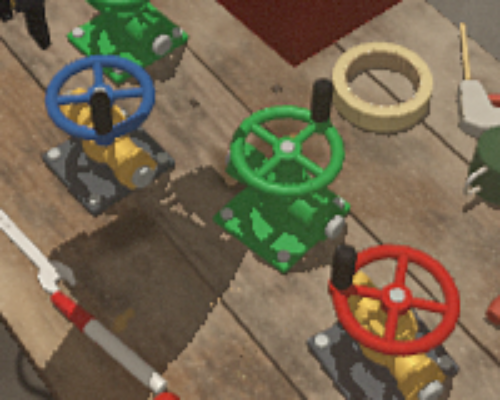

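```bash
python3 -c "
from bench import close_job; print(close_job())"
```

```text
the job is handed in; nothing more can be done
None
```

I cranked the blue valve open to its stop, turned it back a quarter turn clockwise and let go. The job is handed in, at about 8 s on the robot's clock.

- **Stop:** I turned the wheel about 7.1 rad anticlockwise. There the force along the turn rose to about 39 N, against about 3 N stated for free turning, and the grip almost stopped moving. That was at a grip angle of about -25°.
- **Backed off:** The last wrist image puts the grip at about -118°. The spokes compared before and after give a back turn of 90°, and the grip positions give about 93°. Both readings are good to a few degrees.
- **Released:** The gripper is open and about 0.13 m above where it let go. The wrist force is under 1 N.
- **Red valve:** The red grip looks unmoved in the last scene picture, and the arm never went near it. I compared it by eye only and did not measure its position.
- **Forces:** The highest reading I saw at the end of a move was about 53 N at the wrist, as the wheel met its stop. Side forces of 10–25 N came up while cranking, probably because my wheel centre was 1–2 mm off.

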